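# Isolate the engine bench supply and pull its fuse carrier

### The arm

A 7-joint arm with a two-finger parallel gripper is mounted at the origin on the work surface. World frame = base frame: x ahead of the robot, y to its left, z up, the work surface at z = 0. Lengths are in m, angles in rad, forces in N, time in s.
With the tool pointing down it reaches from about 0.4 to 0.85 m from the base axis. Payload 4.5 kg.
Tool frame: the origin (TCP) lies on the centre line of the jaws, within the pads' length; the fingertips stand 11 mm ahead of it and the grasp point (between the pads) lies 8 mm behind it; z points along the fingers, y is the direction in which the jaws open and shut (so a half turn about z gives the same grasp; the last joint's range is limited). The gripper opens to 88 mm and grips with 3 to 60 N. Pads are 18 mm wide; open, the fingers measure 123 mm over their backs; the gripper's body (75 mm by 187 mm) begins 45 mm behind the grasp point.
Start: joints at [0.034, 0.689, -0.195, 1.565, 0.157, 0.902, -0.215], TCP at [0.625, 0, 0.25] pointing down, gripper open.
Joint ranges: [-3.01, 3.01], [-0.46, 2.08], [-1.47, 1.51], [0.13, 2.56], [-1, 4.14], [0.04, 2.09], [-2.66, 2.66]. Speed limits (rad/s): [2.57, 2.57, 3.14, 3.14, 3.14, 3.14, 3.14].

### API

Orientations are given as a unit quaternion [x, y, z, w].
In Python, from plant import r, snapshot gives the robot as it stands.
- The arm moves only by the tool drive_tool, never from a script. Its argument "commands" is a list of rows, each an object of numbers: "wx", "wy", "wz": the turn, a rotation vector about the tool's x, y, z in rad; "dx", "dy", "dz": the shift along the tool's x, y, z in m; "claw": the opening, from 0 (shut) to 1 (fully open). A call has 1 to 12 rows; each row shifts and turns the commanded pose from where the row before left it, along the tool's axes as they then stand; what a row does not reach is not made up. A row lasts 1/10 s, in which the tool goes at most 50 mm and 8.59 degrees, less where a joint would pass 70% of its speed; a pose out of reach is approached as far as the arm can. A call is refused whole if a number of a shift passes 0.05 or a number of a turn 0.15, either way. A call with a gripper value outside its range is refused whole. The fingers move at their own pace and stop on an object; "grip_force" is the grip in N (left out, the last holds). Time passes only in rows, so rows that do not move let the fingers close. It gives the time, the measured TCP pose, the force and the opening at its end, in the units of the state.
- r.get_state(): the state, without advancing time (a new reading comes with each control period).
- snapshot(name): name is "scene" or "side" or "wrist"; returns a dict with "color" (384x512x3 uint8, red, green, blue), "fx", "fy", "cx", "cy" (pixels), "world_to_cam" (4x4, takes a point from world to camera coordinates); the wrist camera has in their place "T_tool_cam" (4x4, takes a point from camera to tool coordinates, whose origin is the TCP and whose axes are the flange's). Camera axes: x right, y up, looking along -z (the intrinsics and any distortion apply to the point x, -y, -z); pixel columns grow to the right and rows downward; lengths in m; the calibration is good to about 2 mm. The wrist camera is an equidistant fisheye: a pixel r from the principal point sees the ray r / f radians off the axis. A picture is of the moment at which its call begins: read the wrist's pose just before it. There is no depth.
- r.finish_job(): hands the job in, once; it reports no verdict.
The state is a dict: "clock": time; "q": joint angles; "qd": joint speeds; "joint_torque": joint torques, N m; "tool_pos": TCP position; "eef_rot": TCP orientation; "contact_force": force on the tool from outside, world axes, zero at the start; "moment": the same for the moment, N m; "opening": opening from 0.0 (shut) to 1.0 (fully open).
Only numpy, scipy, OpenCV 4.12 (cv2) and the standard library are available. Lean on these libraries where they do the work, as an engineer would, in place of code of your own. Each camera call takes 0.05 s, during which the arm holds its last target. There are 200 camera calls.

### The job

Isolate the supply of the model engine and pull its fuse: first turn the isolator knob clockwise until its white pointer stands at the red index mark, and leave it there. Then pinch the two orange side catches of the fuse carrier together, draw the carrier straight up out of its base, and finish while still holding it by the pinched catches, upright and still, at least 10 cm higher than it sat. Do not disturb the loupe, the brass oil cup or the small jar.

Things in the scene. Friction and masses are not known exactly. Their poses are not given: they have to be found in the camera images.
- isolator_box: grey isolator box fixed to the bench, 90 x 90 x 40 mm high; origin at the centre of its underside, z up. On its top face (40 mm above the bench) a white dial with black ticks and one thicker red index mark, on the +y side of the knob axis (box frame).
- isolator (a joint): angle of the black isolator knob on the box, rad, grows clockwise seen from above, range 0 to 2.7. At 0 the white pointer points along the box's -x axis; at 1.571 it points along the box's +y axis, at the red index mark. It stays where it is left (friction about 0.05 N m). It starts between 0.2 and 0.9.
- knob_grip (a point): point on the vertical knob axis, 74 mm above the bench, where the knob's bar is gripped; turns with the knob: x lies along the bar, y across it; the pointer (white line on top) points to -x. The bar is 44 mm long, 14 mm thick, and stands from 46 to 87 mm above the bench; a disc of 52 mm diameter below it has its top 46 mm above the bench.
- fuse_base: black fuse base fixed to the bench, 80 (x) x 84 (y) x 40 mm high; origin at the centre of its underside, z up. A rectangular well 47 (x) x 45 (y) mm, its floor 6 mm above the bench, holds the carrier; lips inside the +y and -y sides retain the carrier's catches, so it cannot be pulled out unless both are pinched in by 4 to 5 mm. Yellow strips on top beside the catches.
- carrier_mid (a point): centre, half-way up, of the fuse carrier: loose cream block 44 x 43 x 80 mm high, about 0.14 kg, amber window and brass tube on top, seated in the fuse base with the same yaw (1 mm clearance all round), its lower 34 mm inside the base and 46 mm standing above the base's top. z up along the carrier.
- carrier_grip (a point): point midway between the two orange finger pads of the carrier's catches, 20 mm above carrier_mid (66 mm above the bench when seated); y is the line along which the catches are pinched. The pads are upright plates 26 mm wide (x), standing from 40 mm (base top) to 84 mm above the bench when seated; 42 mm apart over their outer faces when free, 29 mm when fully pinched. The core between them is 38 (x) x 20 (y) mm, its top 86 mm above the bench.
- catch_left (a joint): how far the catch on the carrier's +y side is pressed in, m: 0 free, 0.0065 fully pinched (a stop); the spring takes 2.4 N to start and 6.3 N fully in.
- catch_right (a joint): the same for the catch on the carrier's -y side.
- loupe_mid (a point): centre of a loose black loupe, 48 mm diameter, 22 mm high, standing on the bench; not to be disturbed.
- oil_cup_mid (a point): centre of a loose brass oil cup, 48 mm diameter, 50 mm high, standing on the bench; not to be disturbed.
- jar_mid (a point): centre of a loose small green glass jar with a white lid, 54 mm diameter, 65 mm high, standing on the bench; not to be disturbed.
There are look-alikes about, which are no part of the job. Several things have the shape of the isolator_box; the one meant has the colours described above.

How it is judged:
On the way, in this order (a step that is already met when the one before it is completed fails the run):
1. the knob's pointer stands at the red index mark (within 8 degrees), the carrier still seated (value of joint isolator between 1.431 and 1.711 rad and z of carrier_mid in the frame of fuse_base below 0.056 m), for 0.3 s.
2. both catches pinched by the fingers and the carrier lifted at least 85 mm, free of its base (value of joint each of catch_left, catch_right above 0.0035 m and contact force between the fingers and carrier above 2 N and z of carrier_mid in the frame of fuse_base above 0.131 m and contact force between carrier and fuse_base below 0.3 N), for 0.2 s.
At the end, for the whole second after the job is handed in: the knob within 0.14 rad (8 degrees) of the red index (1.571); the fingers hold the carrier (over 2 N) with both catches pressed in over 3.5 mm, its centre at least 85 mm higher than when seated, not touching the base, upright within 0.3 rad and slower than 50 mm/s (all of step 2 and value of joint isolator between 1.431 and 1.711 rad and angle between carrier_mid's own z axis and vertical below 0.3 rad and linear speed of carrier below 0.05 m/s); the arm keeps its last pose, push and grip.
It fails at once if the loupe is moved more than 20 mm or tipped (distance of loupe_mid from where it was at the start of the episode above 0.02 m or angle between loupe_mid's own z axis and vertical above 0.5 rad).
It fails at once if the brass oil cup is moved more than 20 mm or tipped (distance of oil_cup_mid from where it was at the start of the episode above 0.02 m or angle between oil_cup_mid's own z axis and vertical above 0.5 rad).
It fails at once if the small jar is moved more than 20 mm or tipped (distance of jar_mid from where it was at the start of the episode above 0.02 m or angle between jar_mid's own z axis and vertical above 0.5 rad).
It also fails if it takes over 46 s, if anything falls off the work surface, if the arm or the gripper's body presses on something with over 40 N, if the wrist force passes 120 N, or if a joint passes its speed limit or range.

## Working session

There is one attempt and no reset: what is moved stays moved. The work goes in short steps, Python scripts to look and compute and a tool call to move; the robot and the scene stay as the last step left them, time stands still between calls to the robot, and variables do not carry over. Pictures are saved under pics/ and viewed, on a budget of 10 in all, crops included, one or two more only if the job needs it, and the job is handed in when it is done.

Besides the shell and the picture viewer there is one more tool, called as name(argument=value, ...), one argument or row to a line, values as JSON. drive_tool: Moves the arm, as the interface text tells. Its arguments: {"type":"object","properties":{"commands":{"type":"array","items":{"type":"object","properties":{"wx":{"type":"number"},"wy":{"type":"number"},"wz":{"type":"number"},"dx":{"type":"number"},"dy":{"type":"number"},"dz":{"type":"number"},"claw":{"type":"number"}}}},"grip_force":{"type":"number"}},"required":["commands"]}

```bash
ls; mkdir -p pics
cat > h.py <<'E'
import numpy as np, cv2
from plant import r, snapshot
from scipy.spatial.transform import Rotation as R
def save(n,im): cv2.imwrite(f'pics/{n}.png',im[...,::-1])
E
python3 - <<'E'
from h import *
import pickle
s=r.get_state(); print({k:np.round(v,3) for k,v in s.items()})
d={n:snapshot(n) for n in('scene','side','wrist')}; d['s']=s
pickle.dump(d,open('d0.pkl','wb'))
for n in('scene','side','wrist'): save(n+'0',d[n]['color']); print({k:np.round(v,3).tolist() for k,v in d[n].items() if k!='color'})
a=np.vstack([np.hstack([d['scene']['color'],d['side']['color']])])
save('both0',cv2.resize(a,(800,300),interpolation=cv2.INTER_AREA))
E
```

```text
pics
{'clock': np.float64(0.0), 'q': array([ 0.034,  0.69 , -0.195,  1.566,  0.157,  0.902, -0.215]), 'qd': array([-0.001,  0.001,  0.001, -0.   ,  0.   , -0.   ,  0.001]), 'joint_torque': array([ 0.0000e+00, -5.2757e+01, -1.2670e+00, -1.5343e+01, -5.3000e-02,
        7.0000e-03,  0.0000e+00]), 'tool_pos': array([ 0.624, -0.   ,  0.249]), 'eef_rot': array([ 0.707,  0.707, -0.001, -0.001]), 'contact_force': array([0.003, 0.186, 0.165]), 'moment': array([-0.022, -0.019,  0.023]), 'opening': np.float64(1.0)}
{'fx': 424.631, 'fy': 424.631, 'cx': 257.287, 'cy': 188.819, 'world_to_cam': [[-0.105, 0.994, -0.024, 0.064], [-0.594, -0.043, 0.803, 0.274], [0.797, 0.099, 0.596, -1.831], [0.0, 0.0, 0.0, 1.0]]}
{'fx': 407.998, 'fy': 407.998, 'cx': 255.434, 'cy': 190.081, 'world_to_cam': [[0.735, -0.678, -0.023, -0.432], [0.399, 0.405, 0.823, -0.302], [-0.548, -0.614, 0.568, -0.777], [0.0, 0.0, 0.0, 1.0]]}
{'fx': 297.319, 'fy': 297.319, 'cx': 257.262, 'cy': 193.148, 'T_tool_cam': [[0.001, 0.954, 0.3, 0.08], [1.0, -0.001, -0.001, 0.001], [-0.001, 0.3, -0.954, -0.136], [0.0, 0.0, 0.0, 1.0]]}
```

View pics/scene0.png

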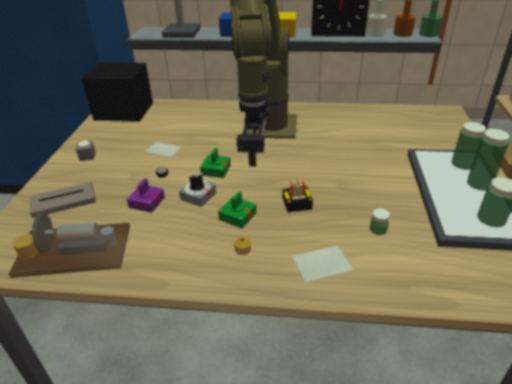

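View pics/side0.png

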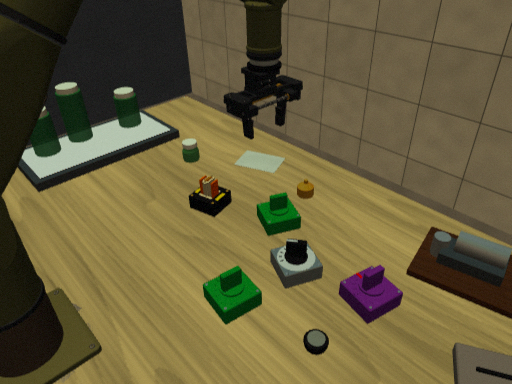

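View pics/wrist0.png

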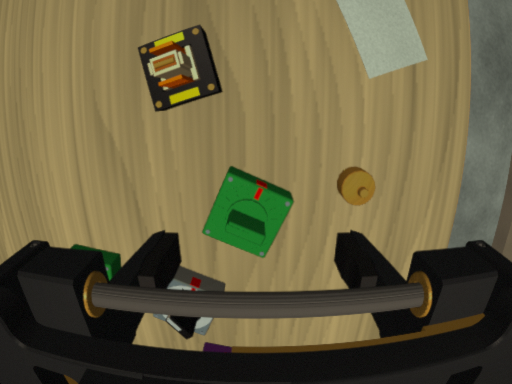

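Candidates for the isolator: grey box with white dial (scene 198,190; side 296,262; wrist 190,303), which matches the description. The green ones (scene 215,165 and 238,209) and the purple one (146,197) are look-alikes. The fuse base is at scene (297,197), side (210,197), wrist (180,68). The loupe is at side (316,341), the cup at (305,189) and the jar at (190,151).

```bash
cat >> h.py <<'E'
def ray(d,px,s=None):
    """pixel -> origin, direction (world); fisheye if wrist (s=state)"""
    u=(px[0]-d['cx'])/d['fx']; v=(px[1]-d['cy'])/d['fy']
    if 'world_to_cam' in d:
        c=np.array([u,-v,-1.]); M=np.linalg.inv(d['world_to_cam'])
    else:
        t=np.hypot(u,v); k=np.sin(t)/max(t,1e-9); c=np.array([u*k,-v*k,-np.cos(t)])
        T=np.eye(4); T[:3,:3]=R.from_quat(s['eef_rot']).as_matrix(); T[:3,3]=s['tool_pos']
        M=T@d['T_tool_cam']
    w=M[:3,:3]@c
    return M[:3,3],w/np.linalg.norm(w)
def plane(d,px,z,s=None):
    o,w=ray(d,px,s); return o+w*(z-o[2])/w[2]
def tri(rs):
    A=sum(np.eye(3)-np.outer(w,w) for o,w in rs); b=sum((np.eye(3)-np.outer(w,w))@o for o,w in rs)
    p=np.linalg.solve(A,b)
    return p,[np.linalg.norm((np.eye(3)-np.outer(w,w))@(p-o)) for o,w in rs]
def blobs(im,hsvlo,hsvhi,amin=8,roi=None):
    h=cv2.cvtColor(im,cv2.COLOR_RGB2HSV); m=cv2.inRange(h,np.array(hsvlo),np.array(hsvhi))
    if roi: k=np.zeros_like(m); x0,y0,x1,y1=roi; k[y0:y1,x0:x1]=255; m&=k
    n,l,st,c=cv2.connectedComponentsWithStats(m)
    return [(c[i].round(1).tolist(),int(st[i,4])) for i in range(1,n) if st[i,4]>=amin],m
E
python3 - <<'E'
from h import *
import pickle
d=pickle.load(open('d0.pkl','rb')); s=d['s']; S,D,W=d['scene'],d['side'],d['wrist']
for n,(a,b,z) in dict(box=((198,188),(296,258),.04),fuse=((297,197),(210,197),.04),loupe=((162,172),(316,341),.011),cup=((242,245),(305,189),.02),jar=((380,222),(190,151),.03),g1=((215,165),(232,292),.04),g2=((238,209),(279,216),.04),pur=((146,197),(371,293),.04)).items():
    print(n,plane(S,a,z).round(3),plane(D,b,z).round(3))
# wrist: yellow strips, orange pads
print('yel',[(c,a,plane(W,c,.04,s).round(4)) for c,a in blobs(W['color'],(24,150,120),(35,255,255),40,(130,20,230,115))[0]])
print('ora',[(c,a,plane(W,c,.084,s).round(4)) for c,a in blobs(W['color'],(5,180,100),(15,255,255),20,(130,20,230,115))[0]])
print('red',[(c,a,plane(W,c,.04,s).round(4)) for c,a in blobs(W['color'],(0,180,100),(4,255,255),10,(150,260,230,340))[0]])
E
```

```text
box [ 0.525 -0.206  0.04 ] [ 0.514 -0.214  0.04 ]
fuse [0.55  0.123 0.04 ] [0.519 0.106 0.04 ]
loupe [ 0.4   -0.37   0.011] [ 0.401 -0.37   0.011]
cup [ 0.761 -0.027  0.02 ] [ 0.753 -0.03   0.02 ]
jar [0.641 0.372 0.03 ] [0.639 0.371 0.03 ]
g1 [ 0.384 -0.175  0.04 ] [ 0.349 -0.191  0.04 ]
g2 [ 0.624 -0.057  0.04 ] [ 0.594 -0.083  0.04 ]
pur [ 0.586 -0.364  0.04 ] [ 0.548 -0.386  0.04 ]
yel [([170.3, 38.8], 183, array([0.5237, 0.1597, 0.04  ])), ([184.1, 95.0], 256, array([0.5403, 0.0904, 0.04  ]))]
ora [([163.4, 58.6], 39, array([0.5294, 0.1288, 0.084 ])), ([164.9, 66.0], 51, array([0.531 , 0.1207, 0.084 ])), ([174.7, 82.4], 114, array([0.5414, 0.1027, 0.084 ]))]
red [([194.1, 285.2], 13, array([ 0.5358, -0.1664,  0.04  ]))]
```

drive_tool(
  commands=[
    {"dx": -0.045, "dy": -0.016},
    {"dx": -0.045, "dy": -0.016},
    {"dx": -0.045, "dy": -0.016},
    {"dx": -0.045, "dy": -0.016},
    {"dx": -0.045, "dy": -0.016},
    {"dx": -0.045, "dy": -0.016},
    {},
    {},
    {},
  ],
)

```text
validation failed for argument at $.co...
```

Run:
```python
from h import *
import pickle
s=r.get_state(); W=snapshot('wrist'); pickle.dump((s,W),open('d1.pkl','wb')); save('w1',W['color']); print(s['clock'],s['tool_pos'],s['eef_rot'])
```

```text
0.15 [ 6.24540535e-01 -3.00504428e-05  2.49089128e-01] [ 7.07079158e-01  7.07134046e-01 -5.36486394e-04 -4.66332987e-04]
```

View pics/w1.png

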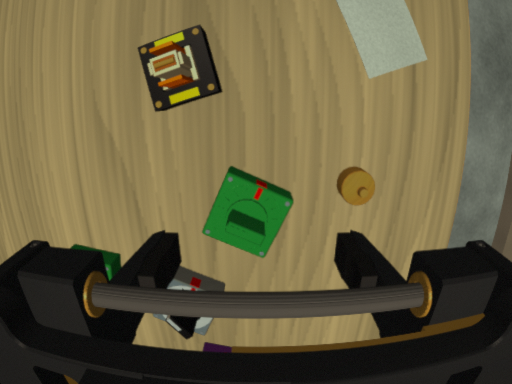

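The move was refused, probably because of the empty rows, so the view is unchanged. I'll send it again with every field filled in.

drive_tool(
  commands=[
    {"dx": -0.045, "dy": -0.016, "dz": 0, "wx": 0, "wy": 0, "wz": 0, "claw": 1},
    {"dx": -0.045, "dy": -0.016, "dz": 0, "wx": 0, "wy": 0, "wz": 0, "claw": 1},
    {"dx": -0.045, "dy": -0.016, "dz": 0, "wx": 0, "wy": 0, "wz": 0, "claw": 1},
    {"dx": -0.045, "dy": -0.016, "dz": 0, "wx": 0, "wy": 0, "wz": 0, "claw": 1},
    {"dx": -0.045, "dy": -0.016, "dz": 0, "wx": 0, "wy": 0, "wz": 0, "claw": 1},
    {"dx": -0.045, "dy": -0.016, "dz": 0, "wx": 0, "wy": 0, "wz": 0, "claw": 1},
    {"dx": 0, "dy": 0, "dz": 0, "wx": 0, "wy": 0, "wz": 0, "claw": 1},
    {"dx": 0, "dy": 0, "dz": 0, "wx": 0, "wy": 0, "wz": 0, "claw": 1},
  ],
)

```text
clock: 1.0
tool_pos: [0.5283, -0.2713, 0.2495]
eef_rot: [0.708, 0.706, -0.0, -0.0]
contact_force: [-0.0, 0.2, -0.6]
opening: 1.001
```

Run:
```python
from h import *
import pickle
s=r.get_state(); W=snapshot('wrist'); pickle.dump((s,W),open('d1.pkl','wb')); save('w1b',W['color'])
im=W['color']; save('w1c',cv2.resize(im[100:290,120:400],None,fx=2.8,fy=2.8,interpolation=cv2.INTER_CUBIC))
```

```text
(no output)
```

View pics/w1c.png

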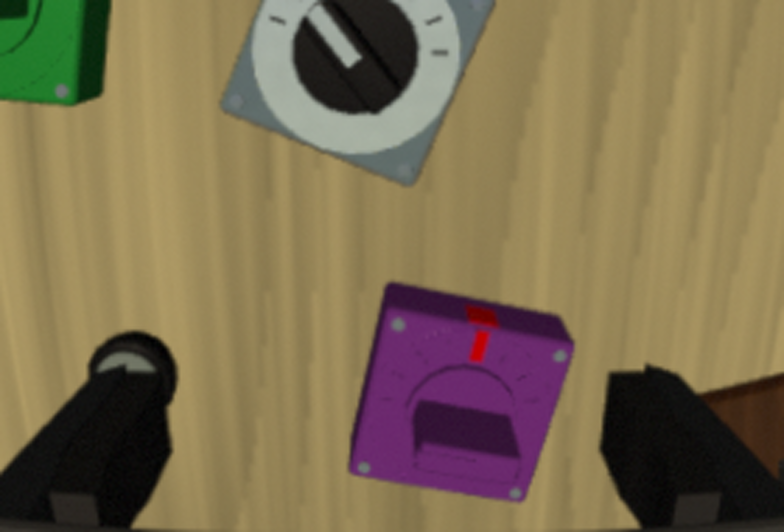

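Close crop confirms the grey box with the white dial. The knob is at wrist px about (247,118), with the white pointer going toward the upper left. Now measuring the dial centre, the pointer and the red mark.

Run:
```python
from h import *
import pickle
s,W=pickle.load(open('d1.pkl','rb')); d0=pickle.load(open('d0.pkl','rb')); im=W['color']
red=blobs(im,(0,150,80),(6,255,255),8,(180,40,320,140))[0]; print('red',red,[plane(W,c,.04,s).round(4) for c,a in red])
r0=blobs(d0['wrist']['color'],(0,180,100),(4,255,255),10,(150,260,230,340))[0][0][0]
print('tri red',tri([ray(W,red[0][0],s),ray(d0['wrist'],r0,d0['s'])]))
b,m=blobs(im,(0,0,140),(180,60,255),15,(180,40,320,170)); print('white',[(c,a) for c,a in b])
n,l,st,c=cv2.connectedComponentsWithStats(m); 
for i in range(1,n):
    if st[i,4]<15: continue
    pts=np.argwhere(l==i)[:,::-1].astype(float)
    if st[i,4]>600:
        cn=cv2.findContours((l==i).astype(np.uint8),cv2.RETR_EXTERNAL,cv2.CHAIN_APPROX_NONE)[0][0][:,0]
        P=np.array([plane(W,q,.041,s)[:2] for q in cn]).astype(np.float32)
        print('dial',cv2.fitEllipse(P[:,None]))
    else:
        P=np.array([plane(W,q,.087,s)[:2] for q in pts]).astype(np.float32); (cx,cy),wh,an=cv2.minAreaRect(P[:,None]); print('ptr?',st[i],cx,cy,wh,an, cv2.boxPoints(((cx,cy),wh,an)).round(4).tolist())
# box corners: grey mask top
b2,m2=blobs(im,(90,20,60),(120,120,190),100,(150,20,330,180)); print('grey',b2)
h=cv2.cvtColor(im,cv2.COLOR_RGB2HSV); print(h[134,205],h[160,262],h[150,247])
save('w1d',cv2.resize(im[30:180,170:330],None,fx=3.7,fy=3.7,interpolation=cv2.INTER_CUBIC))
```

```text
red [([259.0, 89.0], 58)] [array([ 0.5318, -0.176 ,  0.04  ])]
tri red (array([ 0.53212178, -0.1755486 ,  0.02709984]), [np.float64(0.00030432247460043886), np.float64(0.00030432247460048266)])
white [([246.0, 118.4], 2612)]
dial ((0.516980767250061, -0.21053779125213623), (0.08215576410293579, 0.08557020872831345), 63.51142120361328)
grey [([231.1, 80.0], 254), ([284.5, 100.4], 167)]
[ 98  24 118] [ 81  22 117] [ 48  22 176]
```

View pics/w1d.png

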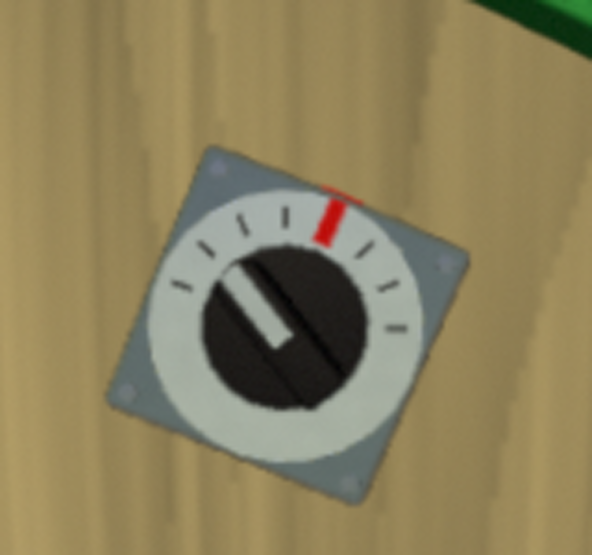

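Run:
```python
from h import *
import pickle
s,W=pickle.load(open('d1.pkl','rb')); d0=pickle.load(open('d0.pkl','rb'))
f=lambda x,y:(170+(x+.5)/3.7-.5,30+(y+.5)/3.7-.5)
C=np.array([plane(W,f(*p),.04,s)[:2] for p in [(210,147),(468,258),(360,503),(108,402)]]); print(C.round(4),C.mean(0).round(4),np.linalg.norm(C-np.roll(C,1,0),axis=1).round(4))
e=(C[1]-C[0]+C[2]-C[3]); print('box yaw deg',np.degrees(np.arctan2(e[1],e[0])))
red=plane(W,(259,89),.04,s)[:2]-C.mean(0); print('red dir deg',np.degrees(np.arctan2(red[1],red[0])))
a,b=[plane(W,f(*p),.087,s)[:2] for p in [(232,270),(283,340)]]; print('ptr ends',a,b,'dir',np.degrees(np.arctan2(*(a-b)[::-1])))
for n,roi in(('side',(265,235,330,290)),('scene',(175,170,220,210))):
    D=d0[n]; bb,m=blobs(D['color'],(0,0,130),(180,70,255),30,roi); print(n,bb)
# side: dial ellipse
    cn=max(cv2.findContours(m,cv2.RETR_EXTERNAL,cv2.CHAIN_APPROX_NONE)[0],key=len)
    hull=cv2.convexHull(cn); el=cv2.fitEllipse(cn); print(el, plane(D,el[0],.04).round(4), tri([ray(W,(170+287/3.7-.5,30+325/3.7-.5),s),ray(D,el[0])]))
a=cv2.resize(d0['side']['color'][225:295,255:345],None,fx=6,fy=6,interpolation=cv2.INTER_CUBIC); b=cv2.resize(d0['side']['color'][170:220,180:240],None,fx=5,fy=5,interpolation=cv2.INTER_CUBIC)
o=np.zeros((420,840,3),np.uint8); o[:,:540]=a; o[:250,540:]=b; save('side_crop',cv2.resize(o,(800,400)))
```

```text
[[ 0.4947 -0.1525]
 [ 0.5744 -0.1876]
 [ 0.5411 -0.2661]
 [ 0.4608 -0.2325]] [ 0.5177 -0.2097] [0.0869 0.0871 0.0854 0.087 ]
box yaw deg -23.241949894554054
red dir deg 67.36629600346951
ptr ends [ 0.50504868 -0.19157416] [ 0.51859208 -0.21079483] dir 125.16955483587613
side [([295.9, 260.5], 396)]
((295.6517028808594, 257.0196533203125), (24.924345016479492, 35.39708709716797), 93.78646087646484) [ 0.5156 -0.2117  0.04  ] (array([ 0.5180084 , -0.20925072,  0.03671024]), [np.float64(0.00022444052633893954), np.float64(0.0002244405263389729)])
scene [([207.1, 184.4], 52), ([192.1, 190.1], 136)]
((192.9102783203125, 188.7836456298828), (11.062623977661133, 22.61397361755371), 102.02546691894531) [ 0.5309 -0.2215  0.04  ] (array([ 0.51989813, -0.21680515,  0.0329871 ]), [np.float64(0.00783615497593704), np.float64(0.007836154975937072)])
```

Box yaw is -23.2° and the red mark is at 67°, which fits +y of the box. The pointer is at 125°, so the joint is at about 0.55 rad and needs about +1.02 rad clockwise. Knob axis is at about (0.517, -0.210). The dial triangulates to 37 mm high against 40 mm given, which is close enough.

drive_tool(
  commands=[
    {"dx": 0.031, "dy": -0.0055, "dz": 0, "wx": 0, "wy": 0, "wz": 0, "claw": 1},
    {"dx": 0.031, "dy": -0.0055, "dz": 0, "wx": 0, "wy": 0, "wz": 0, "claw": 1},
    {"dx": 0, "dy": 0, "dz": 0.03, "wx": 0, "wy": 0, "wz": -0.123, "claw": 1},
    {"dx": 0, "dy": 0, "dz": 0.03, "wx": 0, "wy": 0, "wz": -0.123, "claw": 1},
    {"dx": 0, "dy": 0, "dz": 0.03, "wx": 0, "wy": 0, "wz": -0.123, "claw": 1},
    {"dx": 0, "dy": 0, "dz": 0.03, "wx": 0, "wy": 0, "wz": -0.123, "claw": 1},
    {"dx": 0, "dy": 0, "dz": 0.025, "wx": 0, "wy": 0, "wz": -0.123, "claw": 1},
    {"dx": 0, "dy": 0, "dz": 0, "wx": 0, "wy": 0, "wz": 0, "claw": 1},
    {"dx": 0, "dy": 0, "dz": 0, "wx": 0, "wy": 0, "wz": 0, "claw": 1},
  ],
)

```text
clock: 1.95
tool_pos: [0.5188, -0.2062, 0.105]
eef_rot: [0.46, 0.888, 0.001, -0.0]
contact_force: [0.8, 0.3, 0.1]
opening: 0.998
```

Run:
```python
from h import *
s=r.get_state(); print(s['clock'],s['tool_pos'].round(4) if hasattr(s['tool_pos'],'round') else s['tool_pos'],R.from_quat(s['eef_rot']).as_matrix().round(3)); print(np.round(s['q'],2))
T=R.from_quat(s['eef_rot']).as_matrix(); e=T.T@(np.array([.5172,-.2100,.067])-s['tool_pos']); print('tool delta',e.round(4), 'tool y yaw',np.degrees(np.arctan2(T[1,1],T[0,1])))
```

```text
1.95 [ 0.5188 -0.2062  0.105 ] [[-0.577  0.817  0.   ]
 [ 0.817  0.577  0.001]
 [ 0.001  0.001 -1.   ]]
[ 0.47  0.83 -0.3   1.88  0.46  0.5   0.47]
tool delta [-0.0022 -0.0035  0.038 ] tool y yaw 35.218768812136446
```

drive_tool(
  commands=[
    {"dx": -0.0022, "dy": -0.0035, "dz": 0.013, "wx": 0, "wy": 0, "wz": 0, "claw": 1},
    {"dx": 0, "dy": 0, "dz": 0.025, "wx": 0, "wy": 0, "wz": 0, "claw": 1},
    {"dx": 0, "dy": 0, "dz": 0, "wx": 0, "wy": 0, "wz": 0, "claw": 0},
    {"dx": 0, "dy": 0, "dz": 0, "wx": 0, "wy": 0, "wz": 0, "claw": 0},
    {"dx": 0, "dy": 0, "dz": 0, "wx": 0, "wy": 0, "wz": 0, "claw": 0},
    {"dx": 0, "dy": 0, "dz": 0, "wx": 0, "wy": 0, "wz": 0, "claw": 0},
    {"dx": 0, "dy": 0, "dz": 0, "wx": 0, "wy": 0, "wz": 0, "claw": 0},
  ],
  grip_force=20,
)

```text
clock: 2.65
tool_pos: [0.5169, -0.212, 0.0675]
eef_rot: [0.46, 0.888, 0.0, 0.001]
contact_force: [0.8, 0.0, -0.1]
opening: 0.573
```

drive_tool(
  commands=[
    {"dx": 0, "dy": 0, "dz": 0, "wx": 0, "wy": 0, "wz": 0, "claw": 0},
    {"dx": 0, "dy": 0, "dz": 0, "wx": 0, "wy": 0, "wz": 0, "claw": 0},
    {"dx": 0, "dy": 0, "dz": 0, "wx": 0, "wy": 0, "wz": 0, "claw": 0},
    {"dx": 0, "dy": 0, "dz": 0, "wx": 0, "wy": 0, "wz": 0, "claw": 0},
    {"dx": 0, "dy": 0, "dz": 0, "wx": 0, "wy": 0, "wz": 0, "claw": 0},
    {"dx": 0, "dy": 0, "dz": 0, "wx": 0, "wy": 0, "wz": 0, "claw": 0},
  ],
  grip_force=20,
)

```text
clock: 3.25
tool_pos: [0.5165, -0.2117, 0.0667]
eef_rot: [0.46, 0.888, 0.0, 0.0]
contact_force: [0.3, 0.9, -0.3]
opening: 0.156
```

The opening of 0.156 is 13.7 mm, so the bar is gripped and side forces are low. Turning clockwise by 1.02 rad.

drive_tool(
  commands=[
    {"dx": 0, "dy": 0, "dz": 0, "wx": 0, "wy": 0, "wz": 0.102, "claw": 0},
    {"dx": 0, "dy": 0, "dz": 0, "wx": 0, "wy": 0, "wz": 0.102, "claw": 0},
    {"dx": 0, "dy": 0, "dz": 0, "wx": 0, "wy": 0, "wz": 0.102, "claw": 0},
    {"dx": 0, "dy": 0, "dz": 0, "wx": 0, "wy": 0, "wz": 0.102, "claw": 0},
    {"dx": 0, "dy": 0, "dz": 0, "wx": 0, "wy": 0, "wz": 0.102, "claw": 0},
    {"dx": 0, "dy": 0, "dz": 0, "wx": 0, "wy": 0, "wz": 0.102, "claw": 0},
    {"dx": 0, "dy": 0, "dz": 0, "wx": 0, "wy": 0, "wz": 0.102, "claw": 0},
    {"dx": 0, "dy": 0, "dz": 0, "wx": 0, "wy": 0, "wz": 0.102, "claw": 0},
    {"dx": 0, "dy": 0, "dz": 0, "wx": 0, "wy": 0, "wz": 0.102, "claw": 0},
    {"dx": 0, "dy": 0, "dz": 0, "wx": 0, "wy": 0, "wz": 0.102, "claw": 0},
    {"dx": 0, "dy": 0, "dz": 0, "wx": 0, "wy": 0, "wz": 0, "claw": 0},
    {"dx": 0, "dy": 0, "dz": 0, "wx": 0, "wy": 0, "wz": 0, "claw": 0},
  ],
)

```text
clock: 4.45
tool_pos: [0.5161, -0.2118, 0.0667]
eef_rot: [0.834, 0.551, -0.0, -0.0]
contact_force: [-0.4, -0.0, 0.6]
opening: 0.158
```

drive_tool(
  commands=[
    {"dx": 0, "dy": 0, "dz": 0, "wx": 0, "wy": 0, "wz": 0, "claw": 1},
    {"dx": 0, "dy": 0, "dz": 0, "wx": 0, "wy": 0, "wz": 0, "claw": 1},
    {"dx": 0, "dy": 0, "dz": 0, "wx": 0, "wy": 0, "wz": 0, "claw": 1},
    {"dx": 0, "dy": 0, "dz": 0, "wx": 0, "wy": 0, "wz": 0, "claw": 1},
    {"dx": 0, "dy": 0, "dz": -0.03, "wx": 0, "wy": 0, "wz": 0, "claw": 1},
    {"dx": 0, "dy": 0, "dz": -0.05, "wx": 0, "wy": 0, "wz": 0, "claw": 1},
    {"dx": -0.03, "dy": 0, "dz": -0.04, "wx": 0, "wy": 0, "wz": 0, "claw": 1},
    {"dx": -0.03, "dy": 0, "dz": -0.04, "wx": 0, "wy": 0, "wz": 0, "claw": 1},
    {"dx": 0, "dy": 0, "dz": 0, "wx": 0, "wy": 0, "wz": 0, "claw": 1},
    {"dx": 0, "dy": 0, "dz": 0, "wx": 0, "wy": 0, "wz": 0, "claw": 1},
  ],
)

```text
clock: 5.45
tool_pos: [0.4928, -0.2676, 0.2275]
eef_rot: [0.835, 0.55, 0.001, 0.001]
contact_force: [0.8, 0.5, -1.3]
opening: 0.996
```

Run:
```python
from h import *
import pickle
s=r.get_state(); W=snapshot('wrist'); pickle.dump((s,W),open('d2.pkl','wb')); print(s['clock'],s['tool_pos'])
save('w2',cv2.resize(W['color'][0:230,130:400],None,fx=2.6,fy=2.6,interpolation=cv2.INTER_CUBIC))
```

```text
5.45 [ 0.49278126 -0.26763769  0.22748857]
```

View pics/w2.png

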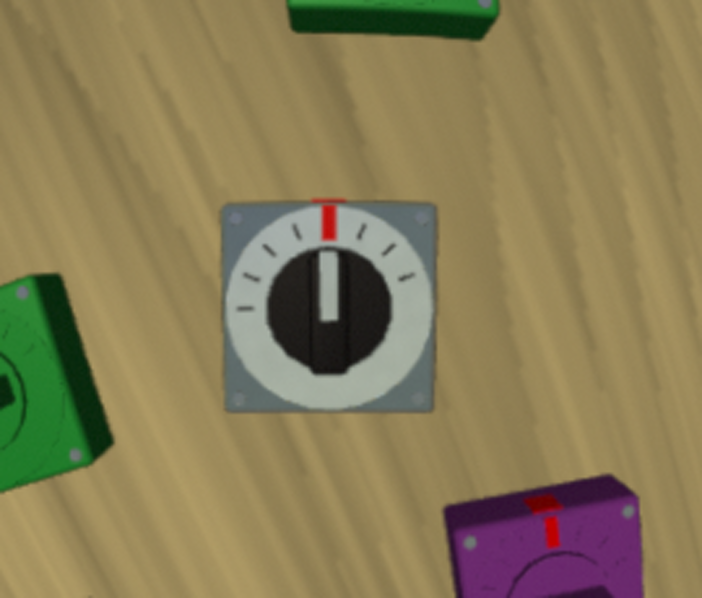

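Pointer (px 328,285) lines up with the red mark (329,222), so the knob is set. Next is the fuse; first a check of the joint room for the rotation.

Run:
```python
from h import *
s=r.get_state(); print(np.round(s['q'],2))
```

```text
[ 0.46  0.63 -0.07  1.79  0.06  0.72 -0.05]
```

drive_tool(
  commands=[
    {"dx": 0.0427, "dy": -0.0207, "dz": 0, "wx": 0, "wy": 0, "wz": 0, "claw": 1},
    {"dx": 0.0427, "dy": -0.0207, "dz": 0, "wx": 0, "wy": 0, "wz": 0, "claw": 1},
    {"dx": 0.0427, "dy": -0.0207, "dz": 0, "wx": 0, "wy": 0, "wz": 0, "claw": 1},
    {"dx": 0.0427, "dy": -0.0207, "dz": 0, "wx": 0, "wy": 0, "wz": 0, "claw": 1},
    {"dx": 0.0427, "dy": -0.0207, "dz": 0, "wx": 0, "wy": 0, "wz": 0, "claw": 1},
    {"dx": 0.0427, "dy": -0.0207, "dz": 0, "wx": 0, "wy": 0, "wz": 0, "claw": 1},
    {"dx": 0.0427, "dy": -0.0207, "dz": 0, "wx": 0, "wy": 0, "wz": 0, "claw": 1},
    {"dx": 0.0427, "dy": -0.0207, "dz": 0, "wx": 0, "wy": 0, "wz": 0, "claw": 1},
    {"dx": 0, "dy": 0, "dz": 0, "wx": 0, "wy": 0, "wz": 0.133, "claw": 1},
    {"dx": 0, "dy": 0, "dz": 0, "wx": 0, "wy": 0, "wz": 0.133, "claw": 1},
    {"dx": 0, "dy": 0, "dz": 0, "wx": 0, "wy": 0, "wz": 0.133, "claw": 1},
    {"dx": 0, "dy": 0, "dz": 0, "wx": 0, "wy": 0, "wz": 0.133, "claw": 1},
  ],
)

```text
clock: 6.7
tool_pos: [0.4735, 0.1138, 0.225]
eef_rot: [0.951, 0.311, -0.002, -0.0]
contact_force: [-0.5, 0.1, 0.0]
opening: 1.0
```

drive_tool(
  commands=[
    {"dx": 0, "dy": 0, "dz": 0, "wx": 0, "wy": 0, "wz": 0.133, "claw": 1},
    {"dx": 0, "dy": 0, "dz": 0, "wx": 0, "wy": 0, "wz": 0.133, "claw": 1},
    {"dx": 0, "dy": 0, "dz": 0, "wx": 0, "wy": 0, "wz": 0.133, "claw": 1},
    {"dx": 0, "dy": 0, "dz": 0, "wx": 0, "wy": 0, "wz": 0, "claw": 1},
    {"dx": 0, "dy": 0, "dz": 0, "wx": 0, "wy": 0, "wz": 0, "claw": 1},
  ],
)

```text
clock: 7.2
tool_pos: [0.4742, 0.1132, 0.2256]
eef_rot: [0.993, 0.12, -0.001, 0.0]
contact_force: [-0.5, 0.3, 0.5]
opening: 1.004
```

Run:
```python
from h import *
import pickle
s=r.get_state(); W=snapshot('wrist'); pickle.dump((s,W),open('d3.pkl','wb')); print(s['clock'],s['tool_pos'],s['q'])
save('w3',cv2.resize(W['color'][30:220,130:380],None,fx=3.2,fy=3.15,interpolation=cv2.INTER_CUBIC))
```

```text
7.2 [0.47415085 0.11317415 0.22560976] [-0.50512127  0.56783549  0.27793423  2.01098957 -0.26448111  0.59933274
 -1.37949771]
```

View pics/w3.png

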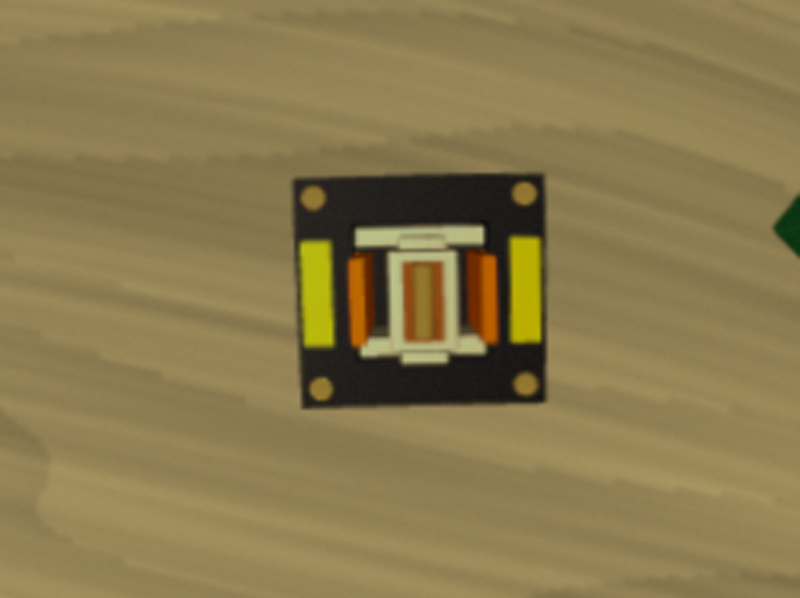

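The view shows the base nearly squared up: yellow strips at crop (317,294) and (525,290), pads at (360,300) and (483,298), core window at (423,301). Refining this with the first view.

Run:
```python
from h import *
import pickle
s,W=pickle.load(open('d3.pkl','rb')); d0=pickle.load(open('d0.pkl','rb')); im=W['color']; W0=d0['wrist']; s0=d0['s']
y=blobs(im,(24,150,100),(35,255,255),40,(210,70,320,170))[0]; o=blobs(im,(5,170,80),(16,255,255),20,(210,70,320,170))[0]
print(y,o)
y=[c for c,a in sorted(y)]; Y=[plane(W,c,.04,s) for c in y]; print('yellow',np.round(Y,4),'sep',np.linalg.norm(Y[0]-Y[1]))
v=(Y[0]-Y[1])[:2]; print('mid',(Y[0]+Y[1])/2,'yaw of base y',np.degrees(np.arctan2(v[1],v[0])))
y0=[(170.3,38.8),(184.1,95.0)]
for a,b in zip(y,y0): print('tri yel',[np.round(q,4) for q in tri([ray(W,a,s),ray(W0,b,s0)])])
f=lambda p:(130+(p[0]+.5)/3.2-.5,30+(p[1]+.5)/3.15-.5)
C=np.array([plane(W,f(p),.04,s)[:2] for p in [(293,180),(544,174),(546,402),(303,408)]]); print(C.round(4),C.mean(0).round(4),np.linalg.norm(C-np.roll(C,1,0),axis=1))
for a,b in ((C[0],C[1]),(C[3],C[2])): print('edge y deg',np.degrees(np.arctan2(*(a-b)[::-1])))
win=f((423.5,301)); print('window at .086',plane(W,win,.086,s))
ow=blobs(W0['color'],(5,170,80),(16,255,255),10,(140,40,200,100))[0]; print(ow)
print('tri win', [np.round(q,4) for q in tri([ray(W,win,s),ray(W0,(164.9,66.0-0.5),s0)])])
T=R.from_quat(s['eef_rot']).as_matrix(); print('tool y yaw',np.degrees(np.arctan2(T[1,1],T[0,1])), T[:,2])
```

```text
[([293.7, 121.5], 324), ([228.6, 122.4], 334)] [([242.3, 124.9], 153), ([280.6, 123.6], 264), ([265.9, 123.9], 75), ([257.2, 124.8], 64)]
yellow [[0.5225 0.1581 0.04  ]
 [0.5404 0.0903 0.04  ]] sep 0.07013187439710158
mid [0.5314507  0.12423342 0.04      ] yaw of base y 104.73745614703118
tri yel [array([0.5231, 0.1589, 0.0399]), array([0.001, 0.001])]
tri yel [array([0.5404, 0.0904, 0.0405]), array([0., 0.])]
[[0.5585 0.1747]
 [0.5806 0.0941]
 [0.504  0.0729]
 [0.4818 0.1538]] [0.5312 0.1239] [0.07943323 0.08356726 0.07948737 0.08386063]
edge y deg 105.3921729704159
edge y deg 105.3552092183174
window at .086 [0.53123912 0.1240594  0.086     ]
[([165.8, 49.4], 167), ([163.3, 58.6], 45), ([165.1, 65.8], 62), ([174.2, 81.8], 215)]
tri win [array([0.5301, 0.1229, 0.0787]), array([0.0011, 0.0011])]
tool y yaw -76.2504786730605 [-2.44862461e-03 -7.79630234e-04 -9.99996698e-01]
```

Base size measures 79.5 x 83.7 mm and strip height 40 mm, both as stated. Centre is (0.5312, 0.1240) and its y axis is at 105.2°. Going in above it.

drive_tool(
  commands=[
    {"dx": 0.029, "dy": 0.0015, "dz": 0, "wx": 0, "wy": 0, "wz": 0, "claw": 1},
    {"dx": 0.029, "dy": 0.0016, "dz": 0, "wx": 0, "wy": 0, "wz": -0.025, "claw": 1},
    {"dx": 0, "dy": 0, "dz": 0.04, "wx": 0, "wy": 0, "wz": 0, "claw": 1},
    {"dx": 0, "dy": 0, "dz": 0.04, "wx": 0, "wy": 0, "wz": 0, "claw": 1},
    {"dx": 0, "dy": 0, "dz": 0.04, "wx": 0, "wy": 0, "wz": 0, "claw": 1},
    {"dx": 0, "dy": 0, "dz": 0, "wx": 0, "wy": 0, "wz": 0, "claw": 1},
    {"dx": 0, "dy": 0, "dz": 0, "wx": 0, "wy": 0, "wz": 0, "claw": 1},
    {"dx": 0, "dy": 0, "dz": 0, "wx": 0, "wy": 0, "wz": 0, "claw": 1},
  ],
)

```text
clock: 8.05
tool_pos: [0.5336, 0.1229, 0.1086]
eef_rot: [0.992, 0.13, 0.002, -0.0]
contact_force: [0.3, 0.9, 0.1]
opening: 1.001
```

```bash
cat > e.py <<'E'
from h import *
s=r.get_state(); T=R.from_quat(s['eef_rot']).as_matrix(); print('delta',(T.T@(np.array([.5312,.1240,.058])-s['tool_pos'])).round(4),'yaw',np.degrees(np.arctan2(T[1,1],T[0,1])).round(2),'want -74.8; z axis',T[:,2].round(4),np.round(s['q'],2))
E
python3 e.py
```

```text
delta [-0.0022 -0.0017  0.0506] yaw -75.09 want -74.8; z axis [ 3.2e-03  8.0e-04 -1.0e+00] [-0.42  0.81  0.18  1.93 -0.32  0.42 -1.31]
```

drive_tool(
  commands=[
    {"dx": -0.0022, "dy": -0.0017, "dz": 0.01, "wx": 0, "wy": 0, "wz": -0.005, "claw": 0.8},
    {"dx": 0, "dy": 0, "dz": 0.02, "wx": 0, "wy": 0, "wz": 0, "claw": 0.7},
    {"dx": 0, "dy": 0, "dz": 0.02, "wx": 0, "wy": 0, "wz": 0, "claw": 0.7},
    {"dx": 0, "dy": 0, "dz": 0, "wx": 0, "wy": 0, "wz": 0, "claw": 0.7},
    {"dx": 0, "dy": 0, "dz": 0, "wx": 0, "wy": 0, "wz": 0, "claw": 0.7},
  ],
  grip_force=30,
)

```text
clock: 8.55
tool_pos: [0.53, 0.124, 0.0574]
eef_rot: [0.991, 0.132, 0.0, -0.0]
contact_force: [-0.2, -0.3, 0.4]
opening: 0.7
```

```bash
python3 e.py
```

```text
delta [ 0.0012  0.0003 -0.0006] yaw -74.81 want -74.8; z axis [ 7.e-04  3.e-04 -1.e+00] [-0.39  0.9   0.13  1.95 -0.34  0.31 -1.29]
```

The tool is within about 1 mm and aligned, so I'm pinching.

drive_tool(
  commands=[
    {"dx": 0.001, "dy": 0, "dz": 0, "wx": 0, "wy": 0, "wz": 0, "claw": 0},
    {"dx": 0, "dy": 0, "dz": 0, "wx": 0, "wy": 0, "wz": 0, "claw": 0},
    {"dx": 0, "dy": 0, "dz": 0, "wx": 0, "wy": 0, "wz": 0, "claw": 0},
    {"dx": 0, "dy": 0, "dz": 0, "wx": 0, "wy": 0, "wz": 0, "claw": 0},
    {"dx": 0, "dy": 0, "dz": 0, "wx": 0, "wy": 0, "wz": 0, "claw": 0},
    {"dx": 0, "dy": 0, "dz": 0, "wx": 0, "wy": 0, "wz": 0, "claw": 0},
    {"dx": 0, "dy": 0, "dz": 0, "wx": 0, "wy": 0, "wz": 0, "claw": 0},
    {"dx": 0, "dy": 0, "dz": 0, "wx": 0, "wy": 0, "wz": 0, "claw": 0},
    {"dx": 0, "dy": 0, "dz": 0, "wx": 0, "wy": 0, "wz": 0, "claw": 0},
    {"dx": 0, "dy": 0, "dz": 0, "wx": 0, "wy": 0, "wz": 0, "claw": 0},
  ],
  grip_force=30,
)

```text
clock: 9.55
tool_pos: [0.5316, 0.1238, 0.0579]
eef_rot: [0.991, 0.132, 0.001, 0.0]
contact_force: [0.4, 0.1, 9.4]
opening: 0.301
```

The 26.5 mm opening is below the 29 mm stop, and there is 9 N upward. I'll ease the grip a little and read again before lifting.

drive_tool(
  commands=[
    {"dx": 0, "dy": 0, "dz": 0, "wx": 0, "wy": 0, "wz": 0, "claw": 0},
    {"dx": 0, "dy": 0, "dz": 0, "wx": 0, "wy": 0, "wz": 0, "claw": 0},
    {"dx": 0, "dy": 0, "dz": 0, "wx": 0, "wy": 0, "wz": 0, "claw": 0},
  ],
  grip_force=20,
)

```text
clock: 9.85
tool_pos: [0.5316, 0.1238, 0.0577]
eef_rot: [0.991, 0.132, 0.001, 0.0]
contact_force: [0.6, -0.9, 7.3]
opening: 0.307
```

Run:
```python
from h import *
s=r.get_state(); print({k:np.round(s[k],3) for k in('clock','tool_pos','contact_force','moment','opening')})
W=snapshot('wrist'); save('w4',W['color'])
```

```text
{'clock': np.float64(9.85), 'tool_pos': array([0.532, 0.124, 0.058]), 'contact_force': array([ 0.609, -0.858,  7.35 ]), 'moment': array([-0.115,  0.112,  0.02 ]), 'opening': np.float64(0.307)}
```

View pics/w4.png

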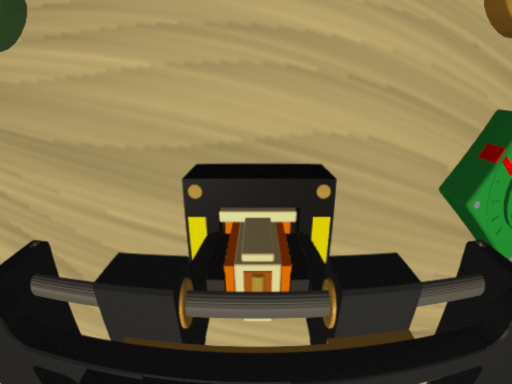

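The picture shows both orange pads (px 230,250 and 287,250) pressed against the core between the fingers. Lifting straight up, slowly at first.

drive_tool(
  commands=[
    {"dx": 0, "dy": 0, "dz": -0.004, "wx": 0, "wy": 0, "wz": 0, "claw": 0},
    {"dx": 0, "dy": 0, "dz": -0.006, "wx": 0, "wy": 0, "wz": 0, "claw": 0},
    {"dx": 0, "dy": 0, "dz": -0.006, "wx": 0, "wy": 0, "wz": 0, "claw": 0},
    {"dx": 0, "dy": 0, "dz": -0.006, "wx": 0, "wy": 0, "wz": 0, "claw": 0},
    {"dx": 0, "dy": 0, "dz": 0, "wx": 0, "wy": 0, "wz": 0, "claw": 0},
  ],
  grip_force=25,
)

```text
clock: 10.4
tool_pos: [0.5311, 0.1241, 0.0796]
eef_rot: [0.991, 0.132, 0.001, 0.0]
contact_force: [0.6, -1.7, -0.3]
opening: 0.306
```

drive_tool(
  commands=[
    {"dx": 0, "dy": 0, "dz": -0.01, "wx": 0, "wy": 0, "wz": 0, "claw": 0},
    {"dx": 0, "dy": 0, "dz": -0.015, "wx": 0, "wy": 0, "wz": 0, "claw": 0},
    {"dx": 0, "dy": 0, "dz": -0.015, "wx": 0, "wy": 0, "wz": 0, "claw": 0},
    {"dx": 0, "dy": 0, "dz": -0.02, "wx": 0, "wy": 0, "wz": 0, "claw": 0},
    {"dx": 0, "dy": 0, "dz": -0.02, "wx": 0, "wy": 0, "wz": 0, "claw": 0},
    {"dx": 0, "dy": 0, "dz": -0.02, "wx": 0, "wy": 0, "wz": 0, "claw": 0},
    {"dx": 0, "dy": 0, "dz": -0.01, "wx": 0, "wy": 0, "wz": 0, "claw": 0},
    {"dx": 0, "dy": 0, "dz": 0, "wx": 0, "wy": 0, "wz": 0, "claw": 0},
    {"dx": 0, "dy": 0, "dz": 0, "wx": 0, "wy": 0, "wz": 0, "claw": 0},
    {"dx": 0, "dy": 0, "dz": 0, "wx": 0, "wy": 0, "wz": 0, "claw": 0},
  ],
)

```text
clock: 11.4
tool_pos: [0.53, 0.1241, 0.1878]
eef_rot: [0.991, 0.132, -0.001, 0.0]
contact_force: [-0.6, -0.6, -0.8]
opening: 0.303
```

Run:
```python
from h import *
s=r.get_state(); print({k:np.round(s[k],3) for k in('clock','tool_pos','contact_force','opening','qd')})
a,b=snapshot('side')['color'],snapshot('scene')['color']; f=lambda c:cv2.resize(c,(400,600),interpolation=cv2.INTER_CUBIC)
save('fin',np.hstack([f(a[100:280,170:290]),f(b[120:240,240:320])]))
```

```text
{'clock': np.float64(11.4), 'tool_pos': array([0.53 , 0.124, 0.188]), 'contact_force': array([-0.647, -0.585, -0.784]), 'opening': np.float64(0.303), 'qd': array([ 0.002,  0.004,  0.002, -0.001,  0.002,  0.002, -0.001])}
```

View pics/fin.png

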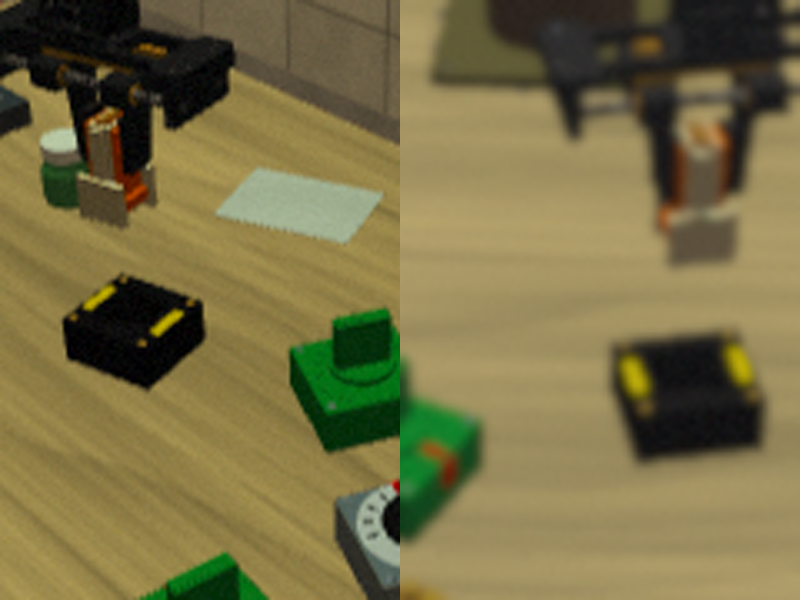

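The carrier is upright in the fingers and well clear of the empty base, with the tool 130 mm higher than at the grip and standing still. Handing in.

```bash
python3 -c "
from h import *
print(r.finish_job())"
```

```text
the job is handed in; nothing more can be done
None
```

I turned the isolator knob to the red mark, pulled the fuse carrier and handed the job in at 11.5 s of the 46 s allowed. No verdict is reported.

- **Knob:** I turned it 1.02 rad clockwise. A wrist picture after letting go showed the white pointer lined up with the red mark. I did not check it again after that, but the arm never went back near it.
- **Carrier:** I pinched both catches with a grip of 20–30 N and drew it up about 130 mm. The last side and scene views show it upright between the fingers, clear of the empty base. The arm was still (joint speeds under 0.005 rad/s). I did not measure the carrier's own height, only the tool's.
- **Loupe, oil cup and jar:** the arm stayed well away from all three, but I took no position check of them at the end.

**Checks that disagreed:**
- The fingers closed to about 27 mm on the catches, against the stated 29 mm stop. I took this as give in the stops: the picture showed both pads pressed in properly, and the lift met no resistance.
- During the pinch there was 7–9 N upward on the tool, which was gone once the carrier was lifted.
- Parts of the isolator box measured low. The dial came out at 33 mm and 37 mm, and the red mark at 27 mm, against the 40 mm given. I used the stated heights there. The fuse base measured 40 mm, as stated.

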